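Press the canister lids home

ROBOT

A 7-joint arm with a two-finger parallel gripper is mounted at the origin on a cart in front of the work surface, level with it; the furniture and walls round the work are solid. World frame = base frame: x ahead of the robot, y to its left, z up, the work surface at z = 0. Lengths are in m, angles in rad, forces in N, time in s.
With the tool pointing down it reaches from about 0.425 to 0.975 m from the base axis. Payload 16.7 kg.
Tool frame: the origin (TCP) lies between the finger pads; the fingertips stand 25 mm ahead of it and the grasp point (between the pads) lies 6 mm ahead of it (robot.tcp_to_tips is the z of the fingertips in the tool frame, in m); z points along the fingers, y is the line along which they close (so a half turn about z gives the same grasp; the last joint's range is limited). The gripper opens to 85 mm and grips with 20 to 120 N. Pads are 22 mm wide; open, the fingers measure 114 mm over their backs; the gripper's body (76 mm by 85 mm) begins 54 mm behind the grasp point. The pads swing forward as they close: fully open they stand 13 mm farther back than shut.
Start: joints at [-0.149, 0.426, 0.074, 1.606, -0.034, 1.111, -0.067], TCP at [0.675, -0, 0.256] pointing down, gripper open.
Joint ranges: [-2.85, 2.85], [-0.5, 2.14], [-1.23, 1.37], [0.21, 2.46], [-1.02, 4.16], [0.16, 2.05], [-2.73, 2.73]. Speed limits (rad/s): [1.89, 1.89, 2.39, 2.39, 3.01, 3.01, 3.01].

INTERFACE

Orientations are given as a rotation vector (axis times angle).
In Python, from station import robot gives the robot as it stands.
- The arm moves only by the tool play_rows, never from a script. Its argument "targets" is a list of rows, each a list of 5 numbers: the shift along the tool's x, y, z in m, then the turn about the tool's z in degrees, then the finger opening in m, from 0 to 0.0854. In form: [[dx, dy, dz, spin, claw], ...]. A call has 1 to 5 rows; each row is the pose to reach, as a shift and turn from the pose commanded when the call began, along the tool's axes at that moment; what a row does not reach only later rows make up. A row lasts 1/12 s, in which the tool goes at most 41.7 mm and 7.16 degrees, less where a joint would pass 70% of its speed; a pose out of reach is approached as far as the arm can. A call with a gripper value outside its range is refused whole. The fingers move at their own pace and stop on an object; "grip_force" is the grip in N (left out, the last holds). Time passes only in rows, so rows that repeat a pose let the fingers close. It gives the time, the measured TCP pose, the force, the opening and the grip force at its end, in the units of the state.
- robot.sense(): the state, without advancing time (a new reading comes with each control period).
- robot.capture(name): name is "scene" or "side" or "wrist"; returns (picture, depth): 384x512x3 uint8, red, green, blue; 384x512 float32, m along the optical axis (not along the pixel's ray), 0 where there is no reading.
- robot.calibration(name): a dict with "mtx" (3x3 intrinsics, pixels), "distortion" ([k1, k2, p1, p2, k3] as OpenCV has them; the pictures are not rectified), "R" (3x3) and "t" (3): a world point X has camera coordinates R X + t. Camera axes: x right, y down, z forward; pixel columns grow to the right and rows downward; lengths in m; the calibration is good to about 2 mm. A picture is of the moment at which its call begins: read the wrist's pose just before it. calibration takes no time and is no camera call; for the wrist camera it gives the pose at the moment of the call.
- robot.sign_off(): hands the job in; it is judged then, once.
Trained networks look in the newest picture that a camera, given by its name, has taken for a name from the list of things; names that differ only in an ending like _2 or _b are one class to them, and where a whole thing is asked for, a point or a joint stands for the part that bears it (a point fixed in the world has none). Each returns a list of dicts, best first, with "confidence" (0 to 1); they miss things now and then, are a little off and sometimes report something else, mostly with a low value. They report only what shows in the picture. A call takes as long as a camera call.
- robot.silhouettes(query, camera): "pixels" (384x512 bool, what is visible of it) and "rect" ([left, top, width, height] in pixels, round what is visible of it).
- robot.spot_point(query, camera): "centre" ([column, row] in pixels: a listed point, or the origin of a listed thing).
The state is a dict: "time_s": time; "q": joint angles; "joint_velocities": joint speeds; "joint_torque": joint torques, N m; "position": TCP position; "orientation": TCP orientation; "wrist_force": force on the tool from outside, world axes, zero at the start; "ft_torque": the same for the moment, N m; "width": finger opening in m; "finger_force": force on a finger pad.
Only numpy, scipy, OpenCV 4.12 (cv2) and the standard library are available. Lean on these libraries where they do the work, as an engineer would, in place of code of your own. Each camera call takes 0.05 s, during which the arm holds its last target. There are 200 camera calls.

TASK

Two of the three white canisters on the worktop have wooden lids that stand proud of the rim. Press each of these two lids straight down until it is fully home on its rim, without pushing the canisters about, and do not touch the lid that is already shut.

Things in the scene. Friction and masses are not known exactly. Their poses are not given: they have to be found in the camera images.
- lid_1: Wooden lid, a disc 102 mm across, 14 mm thick, with a knob 36 mm across and 14 mm high in its middle, on one of three identical white canisters (104 mm across, rim 95 mm above the worktop, 1.4 to 2.8 kg, standing free). Origin: centre of the knob's flat top; z up. Home, the disc rests on the rim and the origin is 123 mm above the worktop; a proud lid stands 16 to 24 mm higher, with a gap under the disc.
- lid_2: Another lid and canister just like lid_1. Origin: centre of the knob's flat top; z up. Each lid slides straight up and down in its canister's mouth on a rubber seal: it needs about 6 N to move, stays where it is left and stops dead when home (origin 123 mm above the worktop).
- lid_3: Another lid and canister just like lid_1 and lid_2. Origin: centre of the knob's flat top; z up. Home at 123 mm above the worktop. Where each canister stands varies, so tell a proud lid by its height or by the gap that shows its plug and grey seal rings.

How it is judged:
At the end, for the whole second after the job is handed in: All three lids are fully home (each knob top at most 126.5 mm above the worktop, that is within 3.5 mm of home), the canisters upright within about 6 degrees and at rest (height (world z) of each of lid_1, lid_2, lid_3 below 0.1265 m and angle between each of lid_1, lid_2, lid_3's own z axis and vertical below 0.1 rad and linear speed of each of lid_1, lid_2, lid_3 below 0.02 m/s); the robot touches nothing.
It fails at once if canister 1 is pushed or carried away: its lid is more than 50 mm from where it started (distance of lid_1 from where it was at the start of the episode above 0.05 m).
It fails at once if canister 2 is pushed or carried away: its lid is more than 50 mm from where it started (distance of lid_2 from where it was at the start of the episode above 0.05 m).
It fails at once if canister 3 is pushed or carried away: its lid is more than 50 mm from where it started (distance of lid_3 from where it was at the start of the episode above 0.05 m).
It fails at once if the lid that was already shut at the start is touched by the robot (more than 1 N) (contact force between lid_3 and the fingers above 1 N or contact force between lid_3 and the arm above 1 N).
It also fails if it takes over 35 s, if anything falls off the work surface, if the arm or the gripper's body presses on something with over 40 N, if the wrist force passes 120 N, or if a joint passes its speed limit or range.

## Working session

There is one attempt and no reset: what is moved stays moved. The work goes in short steps, Python scripts to look and compute and a tool call to move; the robot and the scene stay as the last step left them, time stands still between calls to the robot, and variables do not carry over. Pictures are saved under pics/ and viewed, at most 10 in all, crops included, and the job is handed in when it is done.

Besides the shell and the picture viewer there is one more tool, called after ">>>" in YAML: its name, and indented under it one key for each argument. play_rows: Moves the arm, as the interface text tells. Its arguments: {"type":"object","properties":{"targets":{"type":"array","items":{"type":"array","items":{"type":"number"}}},"grip_force":{"type":"number"}},"required":["targets"]}

```bash
mkdir -p pics; cat > h.py <<'E'
import numpy as np, cv2
from station import robot
def world(cam,uv,d,c):
    K=np.array(c["mtx"]);D=np.array(c["distortion"])
    n=cv2.undistortPoints(np.array(uv,float).reshape(-1,1,2),K,D).reshape(-1,2)
    d=np.asarray(d,float).reshape(-1,1)
    X=np.hstack([n*d,d]); return (X-np.array(c["t"]))@np.array(c["R"])
E
python3 - <<'E'
from h import *
s=robot.sense();print(s["position"],s["orientation"],s["wrist_force"],robot.tcp_to_tips)
ims=[]
for cam in("scene","side"):
    c=robot.calibration(cam);im,d=robot.capture(cam);ims.append(im)
    vv,uu=np.mgrid[0:384,0:512]
    W=world(cam,np.stack([uu,vv],-1).reshape(-1,2),d.ravel(),c).reshape(384,512,3)
    for r in robot.spot_point("lid_1",cam):
        u,v=[int(round(a)) for a in r["centre"]]
        print(cam,"spot",r["confidence"],r["centre"],W[v,u].round(3))
    for r in robot.silhouettes("lid_1",cam):
        m=r["pixels"]&(d>0);P=W[m]
        top=P[P[:,2]>np.percentile(P[:,2],98)-.004]
        print(cam,"sil",r["confidence"],r["rect"],np.percentile(P,[2,98],axis=0).round(3).tolist(),top.mean(0).round(4))
cv2.imwrite("pics/a.png",cv2.resize(np.vstack(ims),(400,600))[:,:,::-1])
cv2.imwrite("pics/b.png",ims[0][:,:,::-1])
E
```

```text
[ 6.74613961e-01 -3.46922894e-05  2.55601437e-01] [-2.22094665e+00 -2.22073405e+00  1.51755047e-03] [ 0.64829301 -0.06967416 -0.52027585] 0.025
scene spot 0.9 [208.0, 237.5] [0.473 0.241 0.126]
scene spot 0.77 [265.0, 194.1] [ 0.461 -0.017  0.133]
scene spot 0.73 [307.1, 153.8] [ 0.476 -0.338  0.141]
scene sil 0.93 [185.6, 232.4, 41.6, 27.1] [[0.434, 0.198, 0.098], [0.527, 0.289, 0.126]] [0.4819 0.241  0.1249]
scene sil 0.92 [247.7, 191.8, 34.4, 28.6] [[0.394, -0.025, 0.096], [0.492, 0.074, 0.148]] [0.4413 0.0277 0.1469]
scene sil 0.89 [293.7, 154.8, 27.8, 13.7] [[0.428, -0.374, 0.095], [0.518, -0.286, 0.141]] [ 0.476  -0.3347  0.1398]
side spot 0.95 [230.5, 191.3] [0.442 0.021 0.146]
side spot 0.91 [216.4, 158.2] [0.483 0.248 0.124]
side spot 0.76 [316.4, 283.0] [ 0.478 -0.333  0.14 ]
side sil 0.92 [208.0, 186.5, 40.8, 33.6] [[0.393, -0.028, 0.096], [0.485, 0.067, 0.146]] [0.4404 0.0198 0.1453]
side sil 0.8 [200.7, 158.8, 32.8, 15.4] [[0.437, 0.188, 0.101], [0.525, 0.276, 0.125]] [0.483  0.2351 0.1236]
side sil 0.57 [288.3, 272.7, 55.1, 48.3] [[0.426, -0.389, 0.096], [0.519, -0.297, 0.141]] [ 0.4737 -0.3413  0.1398]
```

View pics/a.png

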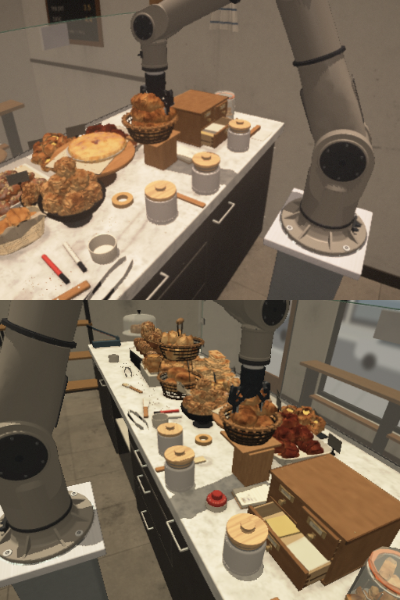

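The first picture shows three canisters in the scene view (upper half). The nearest lid is flush, and the middle and far ones show gaps. The heights agree: 0.124 m is shut at y≈0.24, and 0.146 m and 0.140 m are proud. A basket stands on a block under the arm, and there is a chest by the far canister. Next I'll check clearances.

```bash
python3 - <<'E'
from h import *
P=[]
ims=[]
for cam in("scene","side","wrist"):
    c=robot.calibration(cam);im,d=robot.capture(cam);ims.append(im)
    vv,uu=np.mgrid[0:384,0:512]
    W=world(cam,np.stack([uu,vv],-1).reshape(-1,2),d.ravel(),c)
    P.append(W[d.ravel()>0])
P=np.vstack(P)
xs=np.arange(.3,.86,.04);ys=np.arange(-.5,.21,.04)
print("y\\x",*(f"{x:4.2f}" for x in xs))
for y in ys:
    print(f"{y:5.2f}",*(f"{(lambda q: int(1000*q[:,2].max()) if len(q) else -1)(P[(abs(P[:,0]-x)<.02)&(abs(P[:,1]-y)<.02)&(P[:,2]<.7)]):4d}" for x in xs))
cv2.imwrite("pics/c.png",cv2.resize(np.vstack([ims[0][90:330,100:400],ims[1][90:384,150:450]]),None,fx=1.1,fy=1.1)[:,:,::-1])
cv2.imwrite("pics/w.png",ims[2][:,:,::-1])
E
```

```text
y\x 0.30 0.34 0.38 0.42 0.46 0.50 0.54 0.58 0.62 0.66 0.70 0.74 0.78 0.82 0.86
-0.50 -908 -911    5    6   26   22    4    4  184  184  183  183  183  184  185
-0.46 -908 -911    4    5   24   24   89   77  184  184  185  185  184  184  183
-0.42 -905 -910    2    3    3    3   89  135  184  185  184  184  185  185  184
-0.38 -910 -906    5  127  128  128  125   41  183  184  184  184  185  184  182
-0.34 -911 -910    7  128  141  142  127   33  184  184  184  184  184  185  182
-0.30 -909 -907    6  128  143  138  124   34  184  184  184  184  185  184  182
-0.26 -910 -910    5    6    6    6   91   80  184  184  185  184  184  184  182
-0.22 -917 -909    5    6    7    5   91   78  183  184  184  184  184  185  182
-0.18   -1   -1    5    6    5   25    3   20   21   22   21    4   -1   -1   -1
-0.14   -1   -1    5    6   32   57   55   21   23   22   21   -1   -1   -1   -1
-0.10   -1   -1    5    6   26   56   34   20  148  235  236  236  145   79   78
-0.06   -1   -1  661    5    4    4  591  592  592  591  591  590  236   78   86
-0.02   -1   -1  662  654  630  612  590  585  554  538  514  351  270  230  126
 0.02   -1   -1  662  661  660  659  658  657  657  531  509  352  311  235  139
 0.06   -1   -1  134  147  659  659  658  651  646  643  627  594  305  233  139
 0.10   -1   -1   13   14   13   13   14   14  235  236  238  237  237  161  163
 0.14   -1   -1   15   15   16   16   13   13    4  229  236  232  161  165  163
 0.18 -910 -909    4    4  113  112   80    3    5  123  145  158  161  165  165
```

View pics/c.png

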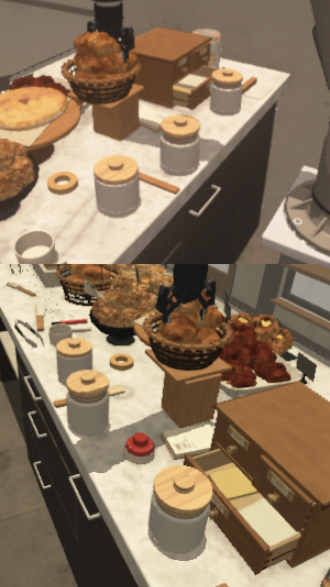

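View pics/w.png

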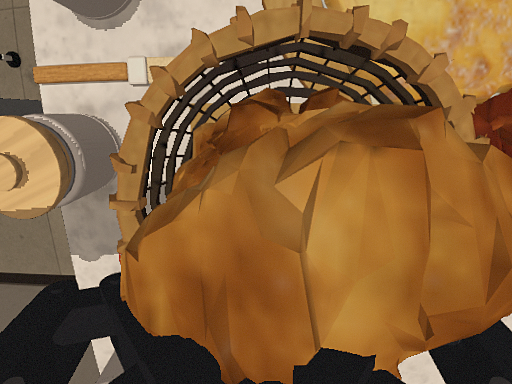

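>>> play_rows:
  targets:
    - [0,0,-0.04,0,0.085]
    - [0,0,-0.08,0,0.085]
    - [0,0,-0.1,0,0.06]
    - [0.005,-0.04,-0.1,0,0.0]
    - [0.01,-0.08,-0.1,0,0.0]

```text
time_s: 0.87
position: [0.5954, 0.0099, 0.3569]
orientation: [2.221, 2.22, 0.002]
wrist_force: [0.5, -0.7, -0.1]
width: 0.051
finger_force: 0.0
```

>>> play_rows:
  targets:
    - [0.002,-0.04,0,0,0]
    - [0.005,-0.08,0,0,0]
    - [0.008,-0.12,0,0,0]
    - [0.012,-0.154,0,0,0]
    - [0.012,-0.154,0.02,0,0]

```text
time_s: 1.28
position: [0.4375, 0.0225, 0.3396]
orientation: [2.219, 2.22, 0.008]
wrist_force: [3.1, 0.2, 1.1]
width: -0.0001
finger_force: 0.0
```

```bash
python3 - <<'E'
from h import *
s=robot.sense();print(s["time_s"],s["position"],s["orientation"],s["wrist_force"],s["width"])
cam="wrist";c=robot.calibration(cam);im,d=robot.capture(cam)
vv,uu=np.mgrid[0:384,0:512]
W=world(cam,np.stack([uu,vv],-1).reshape(-1,2),d.ravel(),c).reshape(384,512,3)
for r in robot.silhouettes("lid_1",cam):
    m=r["pixels"]&(d>0);P=W[m];z=P[:,2].max()
    top=P[P[:,2]>np.percentile(P[:,2],98)-.005]
    print(r["confidence"],r["rect"],((top.max(0)+top.min(0))/2).round(4),np.ptp(top,axis=0).round(3))
cv2.imwrite("pics/d.png",im[:,:,::-1])
E
```

```text
1.2833 [0.43754276 0.02252627 0.3395912 ] [2.21878568 2.22038254 0.00754048] [3.14416432 0.19746635 1.07694033] -7.099816834210641e-05
0.92 [254.9, 0.0, 80.9, 33.2] [0.4837 0.2057 0.1075] [0.094 0.034 0.006]
0.71 [218.9, 131.2, 83.5, 83.1] [0.4406 0.0241 0.1422] [0.034 0.035 0.006]
```

View pics/d.png

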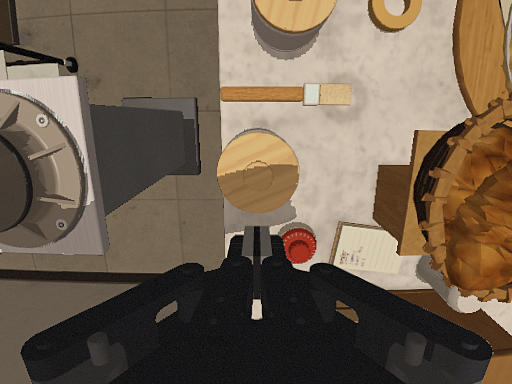

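The picture shows the shut fingers just below the proud lid's knob, at about (258,175). The knob centre measures (0.441, 0.024), so the aim is good and I'll descend.

>>> play_rows:
  targets:
    - [0.001,0.003,0.04,0,0]
    - [0.001,0.003,0.08,0,0]
    - [0.001,0.003,0.12,0,0]
    - [0.001,0.003,0.15,0,0]
    - [0.001,0.003,0.155,0,0]

```text
time_s: 1.8
position: [0.4425, 0.0225, 0.1773]
orientation: [-2.219, -2.219, 0.009]
wrist_force: [-1.5, 0.3, -0.7]
width: -0.0001
finger_force: 0.0
```

>>> play_rows:
  targets:
    - [0,0,0.004,0,0]
    - [0,0,0.008,0,0]
    - [0,0,0.012,0,0]
    - [0,0,0.016,0,0]
    - [0,0,0.02,0,0]

```text
time_s: 2.22
position: [0.4453, 0.0232, 0.1624]
orientation: [2.22, 2.22, 0.004]
wrist_force: [3.1, -1.2, 4.8]
width: -0.0003
finger_force: 2.5
```

>>> play_rows:
  targets:
    - [0,-0.002,0.003,0,0]
    - [0,-0.002,0.006,0,0]
    - [0,-0.002,0.009,0,0]
    - [0,-0.002,0.012,0,0]
    - [0,-0.002,0.013,0,0]

```text
time_s: 2.63
position: [0.4419, 0.023, 0.148]
orientation: [-2.221, -2.221, 0.0]
wrist_force: [4.0, -0.3, 10.9]
width: -0.0002
finger_force: 6.0
```

>>> play_rows:
  targets:
    - [0,0,0.001,0,0]
    - [0,0,0.002,0,0]
    - [0,0,0.002,0,0]

```text
time_s: 2.88
position: [0.4422, 0.0231, 0.1476]
orientation: [2.222, 2.221, 0.001]
wrist_force: [-8.4, -0.3, 40.7]
width: 0.0001
finger_force: 20.8
```

Dead stop at 41 N with the tips at 123 mm, so lid A is home. Next I lift and go to the other one.

>>> play_rows:
  targets:
    - [0,0,-0.03,0,0]
    - [0,0,-0.07,0,0]
    - [0,0,-0.11,0,0]
    - [0,0,-0.14,0,0]
    - [-0.03,0.003,-0.15,0,0]

```text
time_s: 3.3
position: [0.4455, -0.0033, 0.3003]
orientation: [2.214, 2.227, 0.006]
wrist_force: [2.0, 1.4, 0.1]
width: -0.0001
finger_force: 0.0
```

>>> play_rows:
  targets:
    - [-0.04,0.004,0,0,0]
    - [-0.08,0.008,0,0,0]
    - [-0.12,0.012,0,0,0]
    - [-0.16,0.016,0,0,0]
    - [-0.2,0.02,0,0,0]

```text
time_s: 3.72
position: [0.4639, -0.2087, 0.2958]
orientation: [-2.22, -2.22, 0.001]
wrist_force: [0.3, 0.1, -0.5]
width: -0.0002
finger_force: 0.0
```

>>> play_rows:
  targets:
    - [-0.04,0.003,0,0,0]
    - [-0.08,0.006,0,0,0]
    - [-0.11,0.01,0,0,0]
    - [-0.13,0.01,0,0,0]
    - [-0.13,0.01,0,0,0]

```text
time_s: 4.13
position: [0.4732, -0.3409, 0.2951]
orientation: [-2.225, -2.215, 0.004]
wrist_force: [-0.4, -0.8, 1.2]
width: 0.0004
finger_force: 0.0
```

```bash
python3 - <<'E'
from h import *
s=robot.sense();print(s["time_s"],s["position"],s["orientation"],s["wrist_force"],s["width"])
for cam in ("wrist","side"):
  c=robot.calibration(cam);im,d=robot.capture(cam)
  vv,uu=np.mgrid[0:384,0:512]
  W=world(cam,np.stack([uu,vv],-1).reshape(-1,2),d.ravel(),c).reshape(384,512,3)
  for r in robot.silhouettes("lid_1",cam):
    m=r["pixels"]&(d>0);P=W[m]
    top=P[P[:,2]>np.percentile(P[:,2],98)-.005]
    print(cam,r["confidence"],r["rect"],((top.max(0)+top.min(0))/2).round(4),np.ptp(top,axis=0).round(3),np.percentile(P[:,2],98))
  if cam=="wrist":cv2.imwrite("pics/e.png",im[:,:,::-1])
E
```

```text
4.1333 [ 0.47317311 -0.34094637  0.29512956] [-2.22549951 -2.21475051  0.00387776] [-0.4077741  -0.84559414  1.20583435] 0.0003910596540763723
wrist 0.86 [212.5, 128.7, 91.4, 98.1] [ 0.4766 -0.3385  0.1375] [0.034 0.035 0.006] 0.13911504097493083
side 0.8 [200.1, 159.6, 33.9, 16.5] [0.4837 0.2348 0.1239] [0.035 0.036 0.007] 0.12542798495233967
side 0.78 [290.7, 272.6, 49.5, 51.0] [ 0.4743 -0.3399  0.139 ] [0.035 0.037 0.006] 0.14066972450023407
side 0.58 [209.8, 191.0, 39.0, 28.0] [0.441  0.0212 0.1233] [0.034 0.034 0.006] 0.1250350498008697
```

View pics/e.png

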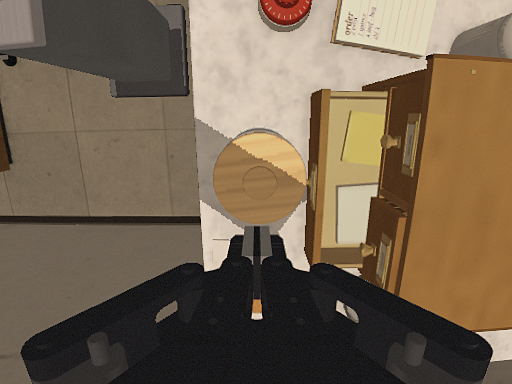

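Lid A now sits level with the shut one. The picture shows the second knob at about (260,182), ahead of the tips and within 3 mm of the aim. Descending.

>>> play_rows:
  targets:
    - [0.002,0.002,0.04,0,0]
    - [0.002,0.002,0.08,0,0]
    - [0.002,0.002,0.11,0,0]
    - [0.002,0.002,0.119,0,0]
    - [0.002,0.002,0.123,0,0]

```text
time_s: 4.75
position: [0.4764, -0.3336, 0.172]
orientation: [-2.218, -2.221, 0.001]
wrist_force: [0.1, -0.0, 0.5]
width: 0.0003
finger_force: 0.0
```

>>> play_rows:
  targets:
    - [0,0,0.004,0,0]
    - [0,0,0.008,0,0]
    - [0,0,0.012,0,0]
    - [0,0,0.016,0,0]
    - [0,0,0.02,0,0]

```text
time_s: 5.17
position: [0.4779, -0.3353, 0.1542]
orientation: [2.22, 2.22, 0.002]
wrist_force: [1.5, 0.3, 3.7]
width: -0.0001
finger_force: 2.5
```

>>> play_rows:
  targets:
    - [-0.001,0,0.002,0,0]
    - [-0.001,0,0.004,0,0]
    - [-0.001,0,0.006,0,0]
    - [-0.001,0,0.007,0,0]
    - [-0.001,0,0.007,0,0]

```text
time_s: 5.58
position: [0.4776, -0.3361, 0.1478]
orientation: [2.221, 2.221, 0.002]
wrist_force: [-3.3, 7.3, 26.7]
width: -0.0003
finger_force: 13.5
```

Home at 27 N with the tips at 123 mm. Retreating and checking.

>>> play_rows:
  targets:
    - [0,0,-0.03,0,0]
    - [0,0,-0.07,0,0]
    - [0,0,-0.11,0,0]
    - [0,0,-0.14,0,0]
    - [0,0,-0.14,0,0]

```text
time_s: 6.0
position: [0.4782, -0.3377, 0.2924]
orientation: [2.217, 2.215, 0.004]
wrist_force: [1.3, 0.2, 0.0]
width: -0.0004
finger_force: 0.0
```

```bash
python3 - <<'E'
from h import *
for cam in ("wrist","side"):
  c=robot.calibration(cam);im,d=robot.capture(cam)
  vv,uu=np.mgrid[0:384,0:512]
  W=world(cam,np.stack([uu,vv],-1).reshape(-1,2),d.ravel(),c).reshape(384,512,3)
  for r in robot.silhouettes("lid_1",cam):
    m=r["pixels"]&(d>0);P=W[m]
    top=P[P[:,2]>np.percentile(P[:,2],98)-.005]
    print(cam,r["confidence"],((top.max(0)+top.min(0))/2).round(4),np.percentile(P[:,2],98))
E
```

```text
wrist 0.92 [ 0.4763 -0.3387  0.1208] 0.12240777067644995
side 0.86 [0.4836 0.2371 0.1228] 0.12474963568270793
side 0.81 [ 0.4747 -0.3397  0.1223] 0.12404210422318605
side 0.6 [0.4404 0.0216 0.1229] 0.12471856777491609
```

```bash
python3 -c "
from station import robot
print(robot.sign_off())"
```

```text
the job is handed in; nothing more can be done
None
```

Both proud lids are pressed home: all three knob tops measure 122–125 mm, none of the canisters moved measurably, the shut lid was not touched, and the job was handed in at about 6 s (no verdict was returned).

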